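# Release a tin parcel past a ratchet-held chute gate

### The job

Someone's black spectacle case has slid down the chute and lies behind the tin parcel that waits at the shut gate: lift it off the chute and lay it flat in the shallow grey tray. Then lift the ratchet's pawl out of the teeth and throw it over so that it stays off, crank the gate fully back so that the tin slides down into the blue crate by itself, crank the gate fully shut again across the chute, and throw the pawl back into the teeth. Leave the other things on the table where they are.

Things in the scene. Friction and masses are not known exactly. Their poses are not given: they have to be found in the camera images.
- chute: sheet-aluminium parcel chute on legs, sloping at 28 degrees off the table's right edge into the crate; slick, parcels slide on it by themselves. Origin on the table straight below the gate shaft's foot; x across the chute, away from the side with crank and ratchet; y level, to the uphill side; z up. Called below: X = x; Y = up the slope (0, cos 28, sin 28); N = square to the deck (0, -sin 28, cos 28)
- shaft_foot (a point): zero of X, Y and N: where the gate's shaft meets the deck, 190 mm above the chute's origin. Deck from Y = -225 mm (lip over the crate) to 340 (head; a 32 mm roller just beyond). Cheeks 55 mm high along N, inner faces at X = 8 and 208 mm. A steel bracket plate on the near side, X -130 to -6, Y -75 to 150, top at N = 60 mm, carries the ratchet gear
- gate (a joint): angle (rad) of the gate's shaft, which stands along N. 0 = shut, at its stop: blade square across the chute (to +X), crank arm pointing downhill (-Y). It grows clockwise seen from above; 1.5 = fully open, at its stop: blade along the near cheek pointing downhill, crank pointing to -X. Stiff: stays where left (0.6 N m, about 7 N at the handle). Starts shut
- gate_axis (a point): point on the shaft's axis level with the middle of the crank handle (N = 130 mm); fixed to the chute. In one piece with the shaft: the blade (aluminium plate 50 mm high, reaching 175 mm from the axis) and, above the cheeks, the ratchet wheel: 124 mm across, N = 72 to 82 mm, 18 saw teeth 10 mm deep. With the pawl in, it turns only towards shut, or up to one tooth (0.35) towards open
- crank_handle (a point): middle of the crank handle: black round sleeve 28 mm thick, 53 mm long, standing along N (N = 103 to 156 mm), 90 mm from the shaft's axis. It spins freely on its pin, so it can be gripped and carried round without turning the hand. The flat crank arm lies under it, top at N = 100 mm
- pawl (a joint): angle (rad) of the holding pawl, a steel lever level with the wheel, nose downhill of its pivot and heavy knob uphill of it. About 0 = nose in the teeth, knob leaning to -X. It grows clockwise seen from above as the knob goes to +X; nose clear of the teeth above 0.2. Past 0.42 it falls over by its weight to its stop at 0.85 and stays; short of 0.42 it falls back into the teeth, reading under 0.17
- pawl_knob (a point): middle of the pawl's knob: round steel post 28 mm thick, 50 mm long, standing along N (N = 82 to 132 mm), 78 mm from the pivot; the lever under it has its top at N = 82 mm. In the teeth it stands near X = -106, Y = 117 mm; thrown over near X = -42, Y = 117 mm. Under 1 N moves it
- pawl_pivot (a point): point on the pawl's pivot axis, which runs along N at X = -74, Y = 46 mm, level with the middle of the knob (N = 107 mm); fixed to the chute
- tin: small plain tin parcel box, 130 x 90 x 52 mm, lying on the chute against the uphill side of the gate's blade; 0.25 to 0.55 kg. Origin: centre of its underside; its y runs along its 130 mm length, z to its lid
- case: black rigid plastic spectacle case, 158 mm long, 58 mm wide, 42 mm high, rounded edges, lying flat on the chute with one end against the tin's uphill end. Origin: centre of its underside; y along its length, x across its width, z up through its lid
- tray: shallow grey plastic tray fixed on the table, 250 mm (x) by 170 mm (y) outside, 28 mm high, walls and floor 4 mm thick; the case fits in only along its length. Origin: centre of its underside
- reader (a point): middle of the underside of the overhead code reader fixed over the queue: a grey box 90 (chute x) by 80 (chute y) by 55 mm high, its underside 490 mm above the table, at x = 105, y = 190 mm from the chute's origin. An arm runs from it in +x to a 30 mm square post that stands on the table at x = 250 mm. It leaves no room to come straight down on the case; square to the deck there is room
- lip_corner (a point): near end of the chute's lower edge (X = 8, Y = -225 mm). Under that edge the blue plastic crate, 400 (chute x) by 300 (chute y) by 170 mm high, open on top, its side under the lip cut down to a 60 mm sill, stands on a trolley level with the table: middle of its underside at x = 108, y = -315, z = 0 mm from the chute's origin
- tube: bystander: rigid grey mailing tube lying on the table, 45 mm thick, 180 mm long along its x; origin under its middle
- tape_measure: bystander: yellow-cased tape measure standing on the table, 70 x 36 x 62 mm high; origin under its middle
- flask: bystander: steel vacuum flask standing upright, 72 mm thick, 230 mm high; origin under its middle
- carton: bystander: small cardboard carton 130 x 100 x 65 mm high; origin under its middle
- mug: bystander: white mug, 80 mm wide, 92 mm high, handle towards its +y; origin under its middle
- packing_tape: bystander: roll of brown packing tape lying flat, 104 mm across, 48 mm high; origin under its middle

How it is judged:
By the outcome, as a careful person would: the job done as asked, in the order asked, and still so for the second after the job is handed in, with the robot touching nothing.
It also fails if it takes over 72 s, if anything falls off the work surface, if the arm or the gripper's body presses on something with over 40 N, if the wrist force passes 120 N, or if a joint passes its speed limit or range.

### The arm

A 7-joint arm with a two-finger parallel gripper is mounted at the origin on the work surface. World frame = base frame: x ahead of the robot, y to its left, z up, the work surface at z = 0. Lengths are in m, angles in rad, forces in N, time in s.
With the tool pointing down it reaches from about 0.4 to 0.85 m from the base axis. Payload 10.4 kg.
Tool frame: the origin (TCP) lies at the very end of the fingers, on their centre line; the grasp point (between the pads) lies 19 mm behind it; z points along the fingers, y is the direction in which the jaws open and shut (so a half turn about z gives the same grasp; the last joint's range is limited). The gripper opens to 87 mm and grips with 3 to 60 N. Pads are 19 mm wide; open, the fingers measure 117 mm over their backs; the gripper's body (75 mm by 190 mm) begins 51 mm behind the grasp point.
Start: joints at [-1.166, 0.332, -0.065, 1.46, 0.022, 1.35, -0.088], TCP at [0.259, 0.569, 0.223] pointing down, gripper open.
Joint ranges: [-2.6, 2.6], [-0.5, 2.12], [-1.47, 1.34], [0.16, 2.42], [-1.27, 4.41], [0.06, 2.06], [-2.6, 2.6]. Speed limits (rad/s): [2.22, 2.22, 2.79, 2.79, 3.14, 3.14, 3.14].

### API

Orientations are given as a unit quaternion [x, y, z, w].
In Python, from bench import r, eyes, job gives the robot as it stands. The module is installed in compiled form; this text tells all that it offers.
- The arm moves only by the tool play_rows, never from a script. Its argument "motion" is a list of rows, each a list of 7 numbers: the shift along the tool's x, y, z as a fraction of full scale, then the turn, a rotation vector about the tool's x, y, z as a fraction of full scale, then the opening in per cent of the stroke, from 0 (shut) to 100 (fully open). A call has 1 to 5 rows; each row is the pose to reach, as a shift and turn from the pose commanded when the call began, along the tool's axes at that moment; what a row does not reach only later rows make up. Full scale, the value 1, is 0.2 m for a shift and 90 degrees for a turn. A row lasts 1/8 s, in which the tool goes at most 62.5 mm and 10.7 degrees, less where a joint would pass 70% of its speed; a pose out of reach is approached as far as the arm can. A call with a number of a shift or a turn outside -1 to 1 is refused whole. A call with a gripper value outside its range is refused whole. The fingers move at their own pace and stop on an object; "squeeze" is the grip in N (left out, the last holds). Time passes only in rows, so rows that repeat a pose let the fingers close. It gives the time, the measured TCP pose, the force and the opening at its end, in the units of the state.
- r.read_state(): the state, without advancing time (a new reading comes with each control period).
- eyes.camera(name): name is "scene" or "top" or "wrist"; returns a dict with "image" (384x512x3 uint8, red, green, blue), "mtx" (3x3 intrinsics, pixels), "R" (3x3) and "t" (3): a world point X has camera coordinates R X + t. Camera axes: x right, y down, z forward; pixel columns grow to the right and rows downward; lengths in m; the calibration is good to about 2 mm. The wrist camera is an equidistant fisheye: a pixel r from the principal point sees the ray r / f radians off the axis. A picture is of the moment at which its call begins. There is no depth.
- job.close_job(): hands the job in, once; it reports no verdict.
Trained networks look in a picture, given as the dict that the camera call returned (one of the last four; its "shot" number tells which), for a name from the list of things; names that differ only in an ending like _2 or _b are one class to them, and where a whole thing is asked for, a point or a joint stands for the part that bears it (a point fixed in the world has none). Each returns a list of dicts, best first, with "p" (0 to 1); they miss things now and then, are a little off and sometimes report something else, mostly with a low value. They report only what shows in the picture. A call takes as long as a camera call.
- eyes.regions_of(picture, label): "region" (384x512 bool, what is visible of it) and "xy" ([column, row] in pixels, amid what is visible of it).
- eyes.landmark_of(picture, label): "xy" ([column, row] in pixels: a listed point, or the origin of a listed thing).
The state is a dict: "time": time; "joint_positions": joint angles; "joint_vel": joint speeds; "joint_torque": joint torques, N m; "ee_pos": TCP position; "eef_rot": TCP orientation; "ft_force": force on the tool from outside, world axes, zero at the start; "torque": the same for the moment, N m; "width": finger opening in m.
Only numpy, scipy, OpenCV 4.12 (cv2) and the standard library are available. Lean on these libraries where they do the work, as an engineer would, in place of code of your own. Each camera call takes 0.05 s, during which the arm holds its last target. There are 200 camera calls.

## Working session

There is one attempt and no reset: what is moved stays moved. The work goes in short steps, Python scripts to look and compute and a tool call to move; the robot and the scene stay as the last step left them, time stands still between calls to the robot, and variables do not carry over. Pictures are saved under pics/ and viewed, about 8 in all and at most 12, crops included, and the job is handed in when it is done.

Besides the shell and the picture viewer there is one more tool, called as name(argument=value, ...) on one line, values as JSON. play_rows: Moves the arm, as the interface text tells. Shift numbers are shares of 0.2 m and turn numbers shares of 90 degrees, none past 1 either way. Its arguments: {"type":"object","properties":{"motion":{"type":"array","items":{"type":"array","items":{"type":"number"}}},"squeeze":{"type":"number"}},"required":["motion"]}

```bash
mkdir -p pics
cat > h.py <<'E'
import numpy as np, cv2
from scipy.spatial.transform import Rotation as Ro
from scipy.optimize import least_squares
from bench import r, eyes, job
def save(p,n): cv2.imwrite('pics/'+n+'.png',p['image'][:,:,::-1])
def proj(p,X): 
    c=np.atleast_2d(X)@p['R'].T+p['t']; u=c@p['mtx'].T; return u[:,:2]/u[:,2:]
def st():
    s=r.read_state(); print('t %.2f'%s['time'],np.round(s['ee_pos'],4),np.round(s['eef_rot'],4),'F',np.round(s['ft_force'],1),'w %.4f'%s['width'],'q',np.round(s['joint_positions'],2)); return s
E
python3 - <<'E'
from h import *
st()
ims=[]
for n in ['scene','top']:
    p=eyes.camera(n); save(p,n+'0'); ims.append(p['image'])
    print(n,np.round(p['mtx'],1).tolist(),np.round(p['R'],3).tolist(),np.round(p['t'],3).tolist())
    for l in ['shaft_foot','gate_axis','crank_handle','pawl_knob','pawl_pivot','lip_corner','reader','chute','case','tin','tray','tube','tape_measure','flask','carton','mug','packing_tape']:
        d=eyes.landmark_of(p,l)
        print(l,[(np.round(e['xy'],1).tolist(),round(e['p'],2)) for e in d[:2]])
E
```

```text
t 0.00 [0.2592 0.5683 0.2217] [ 2.123e-01  9.772e-01 -7.000e-04 -1.000e-04] F [-0.5  0.5  0.2] w 0.0874 q [-1.17  0.33 -0.06  1.46  0.02  1.35 -0.09]
scene [[453.1, 0.0, 260.3], [0.0, 453.1, 184.4], [0.0, 0.0, 1.0]] [[-0.898, 0.439, -0.011], [0.323, 0.643, -0.695], [-0.298, -0.628, -0.719]] [0.442, -0.052, 1.884]
shaft_foot [([217.9, 154.5], 0.85)]
gate_axis []
crank_handle [([205.0, 114.9], 0.49)]
pawl_knob [([247.1, 124.0], 0.47)]
pawl_pivot [([228.8, 122.2], 0.87)]
lip_corner [([204.2, 142.7], 0.59)]
reader [([189.4, 124.8], 0.79)]
chute []
case [([199.1, 177.1], 0.66)]
tin [([196.0, 159.4], 0.75)]
tray [([333.3, 279.9], 0.66)]
tube [([276.1, 203.2], 0.57)]
tape_measure [([275.9, 238.3], 0.68), ([247.8, 125.2], 0.34)]
flask [([285.4, 334.8], 0.56), ([189.0, 124.4], 0.42)]
carton [([332.1, 336.3], 0.74), ([198.7, 161.7], 0.73)]
mug [([249.6, 305.1], 0.63), ([247.1, 126.7], 0.2)]
packing_tape [([262.9, 174.1], 0.63), ([332.9, 277.3], 0.58)]
top [[404.9, 0.0, 251.8], [0.0, 404.9, 189.4], [0.0, 0.0, 1.0]] [[-0.0, -1.0, 0.017], [-0.987, -0.002, -0.163], [0.163, -0.016, -0.986]] [0.073, 0.58, 1.519]
shaft_foot []
gate_axis [([354.7, 181.1], 0.88)]
crank_handle [([371.8, 186.1], 0.52), ([315.9, 152.8], 0.45)]
pawl_knob [([319.5, 202.2], 0.79)]
pawl_pivot [([334.2, 197.7], 0.85)]
lip_corner [([375.3, 192.7], 0.61)]
reader [([288.0, 116.5], 0.9), ([272.3, 234.8], 0.61)]
chute [([235.0, 216.0], 0.21)]
case [([282.1, 141.9], 0.75), ([130.4, 210.2], 0.37)]
tin [([317.0, 154.4], 0.8)]
tray [([174.9, 241.2], 0.84), ([374.5, 186.0], 0.71)]
tube [([269.5, 232.9], 0.75), ([333.2, 200.4], 0.74)]
tape_measure [([235.3, 212.2], 0.48)]
flask [([153.6, 172.7], 0.98)]
carton [([132.5, 207.5], 0.96)]
mug [([186.4, 161.9], 0.81), ([314.9, 150.8], 0.4)]
packing_tape [([318.3, 240.3], 0.94)]
```

```bash
python3 - <<'E'
import cv2,numpy as np
a=cv2.imread('pics/scene0.png')[90:370,140:400];b=cv2.imread('pics/top0.png')[60:300,110:450]
cv2.imwrite('pics/a.png',cv2.resize(a,None,fx=2.1,fy=2.1));cv2.imwrite('pics/b.png',cv2.resize(b,None,fx=2.3,fy=2.3))
E
cat > chute.py <<'E'
from h import *
c28,s28=np.cos(np.radians(28)),np.sin(np.radians(28))
C=np.array([[1,0,0],[0,c28,s28],[0,-s28,c28]]).T  # cols X,Y,N
def local(X,Y,N): return np.array([0,0,.19])+C@np.array([X,Y,N])
L={'shaft_foot':local(0,0,0),'gate_axis':local(0,0,.13),'crank_handle':local(0,-.09,.13),'pawl_knob':local(-.106,.117,.107),'pawl_pivot':local(-.074,.046,.107),'lip_corner':local(.008,-.225,0),'reader':np.array([.105,.19,.49])}
E
python3 - <<'E'
from chute import *
obs=[]
ps={n:eyes.camera(n) for n in ['scene','top']}
for n,p in ps.items():
    for l in L:
        d=eyes.landmark_of(p,l)
        if d and d[0]['p']>.4: obs.append((p,l,d[0]['xy']))
def W(v,P): return np.array([v[0],v[1],0])+Ro.from_euler('z',v[2]).apply(P)
f=lambda v: np.concatenate([proj(p,W(v,L[l]))[0]-xy for p,l,xy in obs])
best=min((least_squares(f,[.5,-.3,a],loss='soft_l1') for a in np.arange(-3,3.2,1)),key=lambda s:s.cost)
print(best.x,best.cost); e=f(best.x).reshape(-1,2)
for o,q in zip(obs,e): print(o[1],np.round(q,1))
np.save('chute.npy',best.x)
H={'tray':0,'tube':0,'tape_measure':0,'flask':0,'carton':0,'mug':0,'packing_tape':0}
for n,p in ps.items():
    for l in H:
        d=eyes.landmark_of(p,l)
        if d:
            o=least_squares(lambda v:proj(p,[v[0],v[1],0])[0]-d[0]['xy'],[.6,0]); print(n,l,np.round(o.x,3))
E
```

```text
[ 0.58079247 -0.19101675 -0.14010843] 44.24320002985373
shaft_foot [-2.2 -2.8]
gate_axis [ 0.7 -2.7]
crank_handle [0.3 0. ]
pawl_knob [ 1.2 -2. ]
pawl_pivot [0.4 2.8]
lip_corner [0.9 0.1]
reader [-13.8 -15.7]
shaft_foot [-2.9 -0.3]
gate_axis [-1.1 -0.8]
crank_handle [-0.6  0. ]
pawl_pivot [ 0.8 -1.8]
lip_corner [ 1.2 -0.5]
reader [-0.5  2.6]
scene tray [0.409 0.377]
scene tube [ 0.419 -0.006]
scene tape_measure [0.484 0.139]
scene flask [0.651 0.481]
scene carton [ 0.449 -0.627]
scene mug [0.694 0.331]
scene packing_tape [ 0.402 -0.196]
top tray [0.396 0.375]
top tube [ 0.405 -0.007]
top tape_measure [0.493 0.137]
top flask [0.65  0.475]
top carton [0.505 0.55 ]
top mug [0.694 0.33 ]
top packing_tape [ 0.41  -0.188]
```

View pics/a.png

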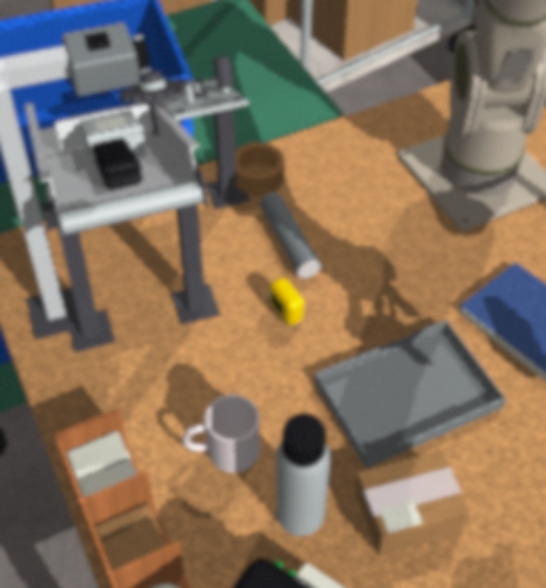

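View pics/b.png

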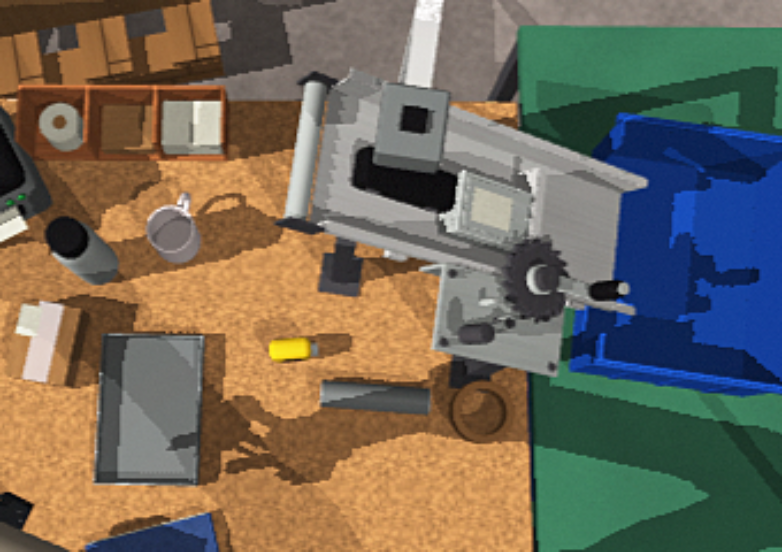

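```bash
cat >> chute.py <<'E'
def W(v,P): return np.array([v[0],v[1],0])+Ro.from_euler('z',v[2]).apply(P)
try: V=np.load('chute.npy')
except Exception: V=None
def inv(p,xy,N):  # pixel -> chute X,Y on plane N
    return least_squares(lambda q:proj(p,W(V,local(q[0],q[1],N)))[0]-xy,[.1,.1]).x
E
python3 - <<'E'
import chute
from chute import *
ps={n:eyes.camera(n) for n in ['scene','top']}
obs=[]
for n,p in ps.items():
    for l in L:
        d=eyes.landmark_of(p,l)
        if d and d[0]['p']>.4 and not (n=='scene' and l=='reader'): obs.append((p,l,d[0]['xy']))
f=lambda v: np.concatenate([proj(p,W(v,L[l]))[0]-xy for p,l,xy in obs])
b=least_squares(f,V,loss='soft_l1'); chute.V=V=b.x; print(V,b.cost); np.save('chute.npy',V)
print(np.round(f(V).reshape(-1,2),1).tolist())
for n,p in ps.items():
    for l in ['case','tin']:
        d=eyes.landmark_of(p,l)
        if d: print(n,l,'XY at N0',np.round(inv(p,d[0]['xy'],0),3),d[0]['p'])
        g=eyes.regions_of(p,l)
        if g:
            m=g[0]['region'].astype(np.uint8); cs=max(cv2.findContours(m,0,1)[0],key=cv2.contourArea)
            q=np.array([inv(p,c,.042 if l=='case' else .052) for c in cs[::2,0,:].astype(float)])
            print(n,l,'XY range',np.round(q.min(0),3),np.round(q.max(0),3),cv2.minAreaRect((q*1000).astype(np.float32)))
    g=eyes.regions_of(p,'tray')
    if n=='top' and g:
        cs=max(cv2.findContours(g[0]['region'].astype(np.uint8),0,1)[0],key=cv2.contourArea)
        q=np.array([least_squares(lambda v:proj(p,[v[0],v[1],.028])[0]-c,[.4,.37]).x for c in cs[::2,0,:].astype(float)])
        print('tray',cv2.minAreaRect((q*1000).astype(np.float32)))
ims=[]
for n,(r0,r1,c0,c1),k in [('top',(90,220,220,400),4)]:
    im=cv2.resize(ps[n]['image'][r0:r1,c0:c1,::-1],None,fx=k,fy=k)
    def dr(pts,col,cl=True):
        u=((proj(ps[n],np.array([W(V,local(*a)) for a in pts]))-[c0,r0]+.5)*k).astype(int)
        cv2.polylines(im,[u.reshape(-1,1,2)],cl,col,1)
    dr([(.008,-.225,.0),(.208,-.225,0),(.208,.34,0),(.008,.34,0)],(0,255,0))
    dr([(.008,-.225,.055),(.008,.34,.055)],(0,255,255),False); dr([(.208,-.225,.055),(.208,.34,.055)],(0,255,255),False)
    dr([(-.13,-.075,.06),(-.006,-.075,.06),(-.006,.15,.06),(-.13,.15,.06)],(0,0,255))
    dr([(.062*np.cos(a),.062*np.sin(a),.082) for a in np.arange(0,6.3,.3)],(255,0,255))
    dr([(.014*np.cos(a),-.09+.014*np.sin(a),.156) for a in np.arange(0,6.3,.5)],(255,255,0))
    dr([(-.106+.014*np.cos(a),.117+.014*np.sin(a),.132) for a in np.arange(0,6.3,.5)],(255,255,0))
    cv2.imwrite('pics/ov.png',im)
E
```

```text
[ 0.57824003 -0.19379052 -0.14869651] 32.79242742493751
[[-3.2, -2.4], [-0.3, -1.8], [0.8, 0.7], [-1.6, -2.6], [3.3, 3.2], [3.0, -1.0], [1.7, -1.7], [-2.1, -1.0], [-0.2, -2.2], [-2.1, 3.9], [3.8, -0.5], [0.6, 2.4], [-3.8, 0.2]]
scene case XY at N0 [0.105 0.19 ] 0.72
scene case XY range [0.081 0.158] [0.141 0.42 ] ((110.90646362304688, 288.7157287597656), (59.41703414916992, 261.6965026855469), 0.066659115254879)
scene tin XY at N0 [0.091 0.103] 0.79
scene tin XY range [0.048 0.013] [0.144 0.319] ((96.25935363769531, 165.87571716308594), (303.9826354980469, 93.29802703857422), 88.33529663085938)
top case XY at N0 [0.101 0.206] 0.94
top case XY range [0.063 0.14 ] [0.128 0.309] ((93.90789031982422, 224.59400939941406), (60.87901306152344, 169.19186401367188), 2.9675328731536865)
top tin XY at N0 [0.099 0.063] 0.77
top tin XY range [0.032 0.006] [0.138 0.168] ((84.81470489501953, 87.22416687011719), (162.22857666015625, 106.1412582397461), 89.74785614013672)
tray ((396.43499755859375, 368.40997314453125), (176.38180541992188, 257.9349060058594), 88.68938446044922)
```

View pics/ov.png

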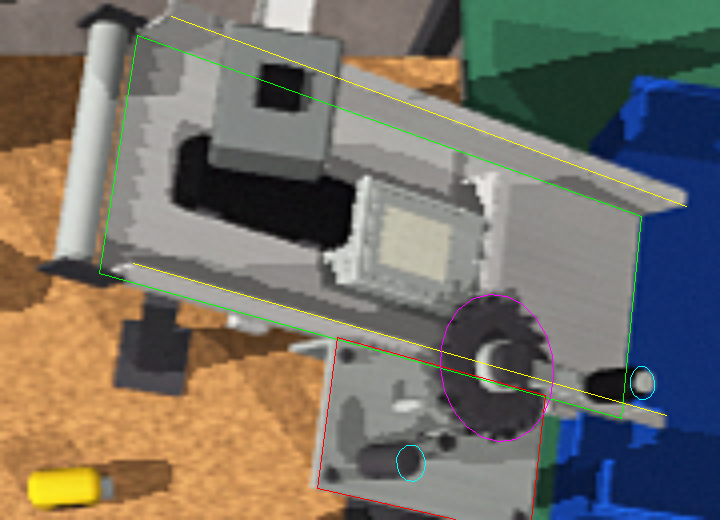

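```bash
cat >> chute.py <<'E'
RC=Ro.from_euler('z',V[2]).as_matrix()@C if V is not None else None
def Rt(jaw,down=None):  # tool rotation: y=jaw, z=down
    z=-RC[:,2] if down is None else np.array(down,float); y=np.array(jaw,float); y-=y@z*z; y/=np.linalg.norm(y)
    return np.column_stack([np.cross(y,z),y,z])
def go(P,R=None,cmd=None):
    s=r.read_state(); T=Ro.from_quat(s['eef_rot']).as_matrix(); p=np.array(s['ee_pos'])
    if R is None: R=T
    d=T.T@(np.array(P)-p)/.2; w=Ro.from_matrix(T.T@R).as_rotvec()/(np.pi/2)
    print('row',np.round(np.r_[d,w],4).tolist(),'dist mm %.0f deg %.0f'%(np.linalg.norm(d)*200,np.linalg.norm(w)*90)); return np.r_[d,w]
def tl():  # TCP in chute coords
    s=r.read_state(); q=RC.T@(np.array(s['ee_pos'])-W(V,np.array([0,0,.19]))); print('t %.2f XYN mm'%s['time'],np.round(q*1000,1),'F',np.round(s['ft_force'],1),'w %.4f'%s['width'],'q',np.round(s['joint_positions'],2)); return q
E
python3 - <<'E'
from chute import *
st()
R=Rt(RC[:,0])
for a in [(-.15,.19,.25),(.1,.195,.2)]:
    P=W(V,local(*a)); print(a,P); go(P,R)
print('y flip'); go(P,Rt(-RC[:,0]))
E
```

```text
t 4.60 [0.2593 0.5687 0.2226] [ 0.2123  0.9772  0.     -0.    ] F [ 0.3 -0.4  0.7] w 0.0872 q [-1.17  0.33 -0.06  1.46  0.02  1.35 -0.09]
(-0.15, 0.19, 0.25) [ 0.43736083 -0.12173207  0.4999365 ]
row [-2.2423, -2.7716, -1.3872, -0.2007, 0.2662, 0.8049] dist mm 765 deg 78
(0.1, 0.195, 0.2) [ 0.68873372 -0.13118879  0.45813647]
row [-3.4055, -2.2932, -1.1782, -0.2007, 0.2662, 0.8049] dist mm 854 deg 78
y flip
row [-3.4055, -2.2932, -1.1782, -0.287, -0.2163, -1.1512] dist mm 854 deg 109
```

play_rows(motion=[[0,-0.2,-0.3,0,0,0,100],[-0.2,-0.5,-0.6,0,0,0,100],[-0.4,-0.8,-0.9,0,0,0,100],[-0.6,-1,-1,0,0,0,100],[-0.8,-1,-1,0,0,0,100]])

```text
time: 5.22
ee_pos: [0.3046, 0.343, 0.4134]
eef_rot: [0.211, 0.977, 0.001, 0.0]
ft_force: [1.0, 0.2, -0.8]
width: 0.0871
```

play_rows(motion=[[-0.2,-0.2,0,-0.02,0.03,0.09,100],[-0.4,-0.4,0,-0.04,0.06,0.18,100],[-0.6,-0.6,-0.2,-0.06,0.09,0.27,100],[-0.8,-0.8,-0.2,-0.08,0.12,0.36,100],[-0.8,-1,-0.3,-0.1,0.15,0.45,100]])

```text
time: 5.85
ee_pos: [0.3683, 0.0928, 0.4707]
eef_rot: [0.538, 0.831, 0.1, -0.097]
ft_force: [1.0, 0.5, 0.4]
width: 0.0873
```

Run:
```python
from chute import *
st();tl()
R=Rt(RC[:,0])
for a in [(-.15,.19,.25),(.1,.195,.2)]:
    go(W(V,local(*a)),R)
```

```text
t 5.85 [0.3683 0.0928 0.4707] [ 0.5379  0.8315  0.0995 -0.0969] F [1.  0.5 0.4] w 0.0873 q [-0.68 -0.27  0.43  1.57 -0.17  1.8   0.11]
t 5.85 XYN mm [-250.1  354.6  129.4] F [1.  0.5 0.4] w 0.0873 q [-0.68 -0.27  0.43  1.57 -0.17  1.8   0.11]
row [-1.0386, -0.1062, -0.4484, -0.0978, 0.1233, 0.3471] dist mm 227 deg 34
row [-1.6419, 1.0106, -0.3281, -0.0978, 0.1233, 0.3471] dist mm 391 deg 34
```

play_rows(motion=[[-0.25,-0.03,-0.15,-0.025,0.03,0.09,100],[-0.5,-0.06,-0.3,-0.05,0.06,0.18,100],[-0.75,-0.08,-0.4,-0.075,0.09,0.27,100],[-1,-0.1,-0.45,-0.1,0.125,0.347,100],[-1,-0.1,-0.45,-0.1,0.125,0.347,100]])

```text
time: 6.48
ee_pos: [0.4362, -0.1152, 0.5022]
eef_rot: [0.736, 0.632, 0.185, -0.157]
ft_force: [0.1, -0.4, -0.5]
width: 0.0872
```

Run:
```python
from chute import *
st();tl()
R=Rt(RC[:,0])
for a in [(.1,.195,.22),(.1,.195,.1)]:
    go(W(V,local(*a)),R)
p=eyes.camera('wrist'); save(p,'w1'); print(p['mtx'].tolist())
```

```text
t 6.47 [ 0.4362 -0.1152  0.5022] [ 0.7356  0.6324  0.185  -0.1572] F [ 0.1 -0.4 -0.5] w 0.0872 q [-0.45 -0.01  0.97  1.36 -0.48  1.93  0.22]
t 6.47 XYN mm [-152.1  196.7  249.1] F [ 0.1 -0.4 -0.5] w 0.0872 q [-0.45 -0.01  0.97  1.36 -0.48  1.93  0.22]
row [-0.0072, 1.2599, 0.1499, 0.0023, -0.001, -0.0007] dist mm 254 deg 0
row [-0.0082, 1.2577, 0.7499, 0.0023, -0.001, -0.0007] dist mm 293 deg 0
[[297.3186396354542, 0.0, 260.20973050255515], [0.0, 297.3186396354542, 191.26339110546925], [0.0, 0.0, 1.0]]
```

play_rows(motion=[[-0.01,0.25,0,0,0,0,100],[-0.01,0.5,0,0,0,0,100],[-0.01,0.75,0,0,0,0,100],[-0.01,1,0,0,0,0,100],[-0.01,1,0,0,0,0,100]])

```text
time: 7.15
ee_pos: [0.6364, -0.1392, 0.5009]
eef_rot: [0.73, 0.637, 0.186, -0.16]
ft_force: [-0.5, -0.2, 0.6]
width: 0.0871
```

Run:
```python
from chute import *
tl()
R=Rt(RC[:,0])
for a in [(.1,.195,.14),(.1,.195,.008)]:
    go(W(V,local(*a)),R)
p=eyes.camera('wrist'); save(p,'w2')
for l in ['case','tin','pawl_knob','crank_handle']:
    d=eyes.landmark_of(p,l); print(l,[(np.round(e['xy'],1).tolist(),round(e['p'],2)) for e in d[:2]])
def fproj(p,X):
    c=p['R']@X+p['t']; th=np.arctan2(np.hypot(c[0],c[1]),c[2]); ph=np.arctan2(c[1],c[0]); f=p['mtx'][0][0]
    return p['mtx'][:2,2]+f*th*np.array([np.cos(ph),np.sin(ph)])
im=p['image'][:,:,::-1].copy()
for a in [(x,y,n) for x in (.071,.129) for y in (.136,.294) for n in (0,.042)]+[(x,y,.055) for x in (.008,.208) for y in (-.225,.34)]+[(.1,.195,.04)]:
    u=fproj(p,W(V,local(*a))); cv2.circle(im,tuple(int(round(v)) for v in u),2,(0,0,255) if a[0] in(.071,.129) else (0,255,0),-1)
cv2.imwrite('pics/w2o.png',cv2.resize(im,None,fx=1.5,fy=1.5))
```

```text
t 7.15 XYN mm [ 49.5 201.2 245.1] F [-0.5 -0.2  0.6] w 0.0871 q [ 0.12  0.55  0.6   0.75 -0.83  2.06  0.19]
row [-0.0381, 0.2542, 0.5245, -0.0024, -0.0047, 0.0078] dist mm 117 deg 1
row [-0.043, 0.2566, 1.1845, -0.0024, -0.0047, 0.0078] dist mm 243 deg 1
case [([304.1, 152.5], 0.82), ([286.8, 248.3], 0.6)]
tin [([286.4, 249.5], 0.64)]
pawl_knob [([130.8, 242.4], 0.71)]
crank_handle []
```

View pics/w2o.png

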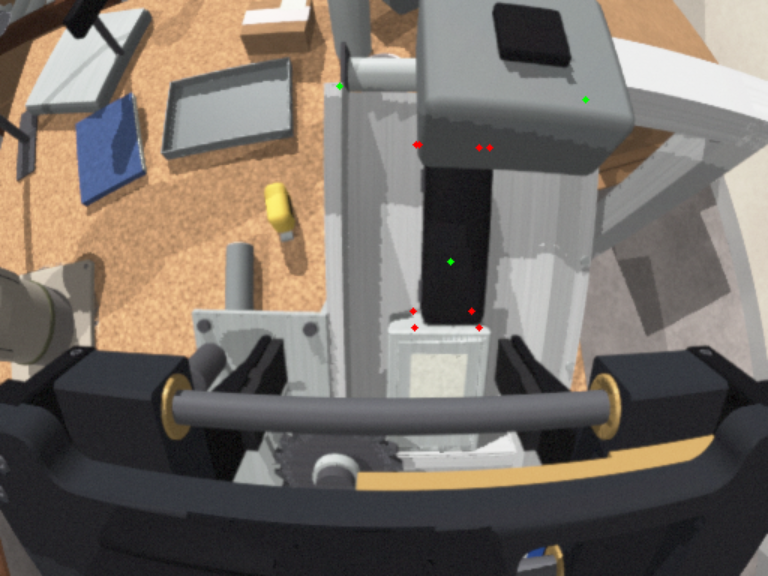

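Run:
```python
from chute import *
q=tl()
p=eyes.camera('wrist'); c=-p['R'].T@p['t']; print('cam rel TCP',np.round(RC.T@(c-W(V,np.array([0,0,.19])))*1000-q*1000,0))
R=Rt(RC[:,0])
for a in [(.104,.195,.14),(.105,.195,.07)]:
    go(W(V,local(*a)),R)
```

```text
t 7.40 XYN mm [ 46.5 201.9 248.9] F [-0.2  0.   0.4] w 0.0873 q [ 0.11  0.54  0.61  0.75 -0.84  2.06  0.19]
cam rel TCP [ -0.  82. 163.]
row [-0.0389, 0.2861, 0.5447, 0.0011, -0.0014, 0.0066] dist mm 123 deg 1
row [-0.0397, 0.2905, 0.8947, 0.0011, -0.0014, 0.0066] dist mm 188 deg 1
```

Run:
```python
from chute import *
R=Rt(RC[:,0])
for a in [(.104,.17,.24),(.104,.17,.14),(.105,.17,.07)]:
    go(W(V,local(*a)),R)
```

```text
row [-0.1627, 0.2856, 0.0444, 0.0011, -0.0014, 0.0066] dist mm 66 deg 1
row [-0.1639, 0.2848, 0.5444, 0.0011, -0.0014, 0.0066] dist mm 127 deg 1
row [-0.1647, 0.2892, 0.8944, 0.0011, -0.0014, 0.0066] dist mm 191 deg 1
```

play_rows(motion=[[-0.165,0.15,0.04,0,0,0,100],[-0.165,0.285,0.1,0,0,0.006,100],[-0.165,0.285,0.3,0,0,0.006,100],[-0.165,0.285,0.5,0,0,0.006,100],[-0.165,0.285,0.54,0,0,0.006,100]])

```text
time: 8.07
ee_pos: [0.6935, -0.1244, 0.3914]
eef_rot: [0.734, 0.633, 0.184, -0.16]
ft_force: [0.5, 0.1, 0.8]
width: 0.0873
```

Run:
```python
from chute import *
q=tl()
R=Rt(RC[:,0])
for a in [(.105,.17,.07),(.105,.17,.008)]:
    go(W(V,local(*a)),R)
p=eyes.camera('scene'); q=eyes.camera('wrist')
a=cv2.resize(p['image'][60:240,120:320,::-1],None,fx=2,fy=2.0); b=q['image'][60:384,130:400,::-1]
h=360; b=cv2.resize(b,(300,360)); cv2.imwrite('pics/s3.png',np.hstack([a,b]))
```

```text
t 8.07 XYN mm [103.7 170.2 137.6] F [0.5 0.1 0.8] w 0.0873 q [ 0.09  0.6   0.51  0.89 -0.77  1.85  0.23]
row [-0.0024, 0.0074, 0.3381, -0.002, -0.0026, 0.0003] dist mm 68 deg 0
row [-0.0036, 0.0084, 0.6481, -0.002, -0.0026, 0.0003] dist mm 130 deg 0
```

View pics/s3.png

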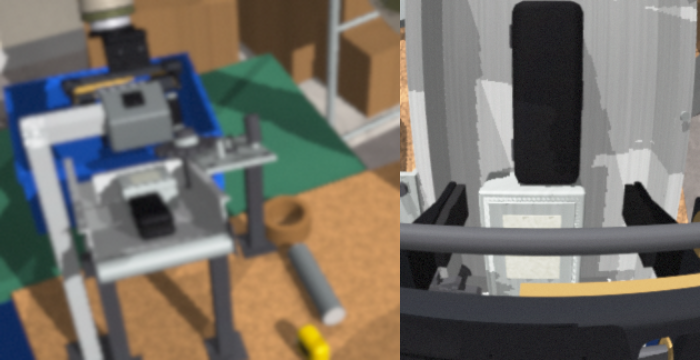

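play_rows(motion=[[0,0.01,0.2,0,0,0,100],[0,0.01,0.4,0,0,0,100],[0,0.01,0.55,0,0,0,100],[0,0.01,0.63,0,0,0,100],[0,0.01,0.635,0,0,0,100]])

```text
time: 8.8
ee_pos: [0.7053, -0.0684, 0.2815]
eef_rot: [0.735, 0.633, 0.185, -0.158]
ft_force: [-0.6, 0.0, 0.2]
width: 0.087
```

Run:
```python
from chute import *
q=tl()
```

```text
t 8.80 XYN mm [107.1 169.1  13.7] F [-0.6  0.   0.2] w 0.0870 q [-0.03  0.57  0.49  1.16 -0.73  1.61  0.28]
```

play_rows(motion=[[0,0,0.03,0,0,0,100],[0,0,0.03,0,0,0,30],[0,0,0.03,0,0,0,30],[0,0,0.03,0,0,0,30],[0,0,0.03,0,0,0,30]], squeeze=40)

```text
time: 9.43
ee_pos: [0.7055, -0.0654, 0.2756]
eef_rot: [0.735, 0.633, 0.185, -0.159]
ft_force: [-0.1, -0.1, 1.4]
width: 0.0569
```

Run:
```python
from chute import *
q=tl()
```

```text
t 9.43 XYN mm [106.8 168.9   7.1] F [-0.1 -0.1  1.4] w 0.0569 q [-0.04  0.57  0.49  1.17 -0.73  1.59  0.29]
```

play_rows(motion=[[0,0,-0.1,0,0,0,30],[0,0,-0.25,0,0,0,30],[0,0,-0.4,0,0,0,30],[0,0,-0.5,0,0,0,30],[0,0,-0.5,0,0,0,30]])

```text
time: 10.05
ee_pos: [0.6985, -0.114, 0.3657]
eef_rot: [0.736, 0.633, 0.185, -0.157]
ft_force: [0.8, 0.8, -1.8]
width: 0.0571
```

play_rows(motion=[[0,-0.2,0,0,0,0,30],[0,-0.4,0,0,0,0,30],[0,-0.6,-0.0,0,0,0,30],[0,-0.75,-0.1,0,0,0,30],[0,-0.75,-0.3,0,0,0,30]])

```text
time: 10.68
ee_pos: [0.5435, -0.1168, 0.4163]
eef_rot: [0.735, 0.633, 0.184, -0.16]
ft_force: [0.4, -0.3, -1.6]
width: 0.0565
```

Run:
```python
from chute import *
q=tl(); st()
p=eyes.camera('scene'); w=eyes.camera('wrist')
a=cv2.resize(p['image'][60:240,120:320,::-1],None,fx=2,fy=2.0); b=cv2.resize(w['image'][:,:,::-1],(400,300))
cv2.imwrite('pics/s4.png',np.hstack([a,cv2.copyMakeBorder(b,0,60,0,0,0)]))
R=Rt([0,-1,0],[0,0,-1]); go([.40,.372,.2],R); go([.40,.372,.2],Rt([0,1,0],[0,0,-1]))
```

```text
t 10.68 XYN mm [-45.7 168.9 166.4] F [ 0.4 -0.3 -1.6] w 0.0565 q [-0.03  0.24  0.57  1.31 -0.6   1.8   0.3 ]
t 10.68 [ 0.5435 -0.1168  0.4163] [ 0.7347  0.6328  0.1844 -0.1604] F [ 0.4 -0.3 -1.6] w 0.0565 q [-0.03  0.24  0.57  1.31 -0.6   1.8   0.3 ]
row [1.5314, -1.0953, 2.0577, -0.2189, -0.2601, 0.8849] dist mm 558 deg 85
row [1.5314, -1.0953, 2.0577, 0.2707, -0.2279, -1.0711] dist mm 558 deg 102
```

View pics/s4.png

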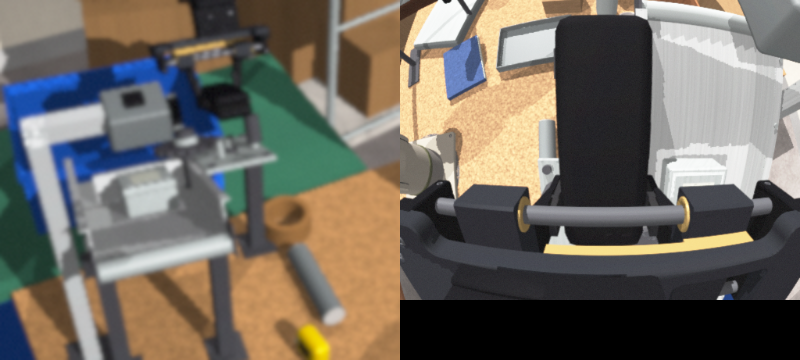

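```bash
cat >> chute.py <<'E'
from scipy.spatial.transform import Slerp
def multi(wps):  # list of (P,R) ; R None=same ; print rows relative to present pose
    for P,R in wps: go(P,R)
E
python3 - <<'E'
from chute import *
s=r.read_state(); R0=Ro.from_quat(s['eef_rot']); R1=Ro.from_matrix(Rt([0,1,0],[0,0,-1]))
S=Slerp([0,1],Ro.concatenate([R0,R1]))
P0=np.array(s['ee_pos'])
for f,P in [(.0,[.5,-.10,.43]),(.1,[.46,-.06,.44]),(.2,[.44,-.01,.44]),(.3,[.43,.04,.44]),(.4,[.43,.08,.44]),(.5,[.43,.1,.44])]: go(P,S(f).as_matrix())
E
```

```text
row [0.0803, -0.2394, -0.0169, 0.0, 0.0, -0.0] dist mm 51 deg 0
row [0.2522, -0.467, 0.017, 0.0271, -0.0228, -0.1071] dist mm 106 deg 10
row [0.4572, -0.6036, 0.1257, 0.0541, -0.0456, -0.2142] dist mm 154 deg 20
row [0.6687, -0.6907, 0.2383, 0.0812, -0.0684, -0.3213] dist mm 198 deg 30
row [0.8431, -0.7209, 0.3314, 0.1083, -0.0911, -0.4284] dist mm 232 deg 41
row [0.9304, -0.7359, 0.3779, 0.1354, -0.1139, -0.5355] dist mm 249 deg 51
```

play_rows(motion=[[0.08,-0.24,-0.02,0,0,0,30],[0.25,-0.47,0.02,0.027,-0.023,-0.107,30],[0.46,-0.6,0.13,0.054,-0.046,-0.214,30],[0.67,-0.69,0.24,0.081,-0.068,-0.321,30],[0.84,-0.72,0.33,0.108,-0.091,-0.428,30]])

```text
time: 11.4
ee_pos: [0.429, 0.0833, 0.4372]
eef_rot: [0.477, 0.864, 0.121, -0.104]
ft_force: [1.4, 0.7, -1.7]
width: 0.0566
```

Run:
```python
from chute import *
s=st(); R0=Ro.from_quat(s['eef_rot']); R1=Ro.from_matrix(Rt([0,1,0],[0,0,-1]))
S=Slerp([0,1],Ro.concatenate([R0,R1]))
P0=np.array(s['ee_pos']); G=np.array([.443,.372,.25])
for f in [.2,.4,.6,.8,1]: go(P0+(G-P0)*f+[0,0,.06*(1-f)],S(f).as_matrix())
```

```text
t 11.40 [0.429  0.0833 0.4372] [ 0.4774  0.864   0.1209 -0.1044] F [ 1.4  0.7 -1.7] w 0.0566 q [-0.35 -0.1   0.28  1.53 -0.3   1.74  0.44]
row [0.2392, 0.1663, 0.0381, 0.0323, -0.0279, -0.1274] dist mm 59 deg 12
row [0.3897, 0.2998, 0.3608, 0.0645, -0.0557, -0.2548] dist mm 122 deg 24
row [0.5402, 0.4333, 0.6836, 0.0968, -0.0836, -0.3822] dist mm 195 deg 36
row [0.6907, 0.5668, 1.0064, 0.1291, -0.1114, -0.5096] dist mm 269 deg 48
row [0.8412, 0.7003, 1.3291, 0.1613, -0.1393, -0.637] dist mm 344 deg 60
```

play_rows(motion=[[0.22,0.15,0.04,0.027,-0.024,-0.11,30],[0.37,0.28,0.32,0.055,-0.047,-0.22,30],[0.5,0.41,0.6,0.082,-0.071,-0.33,30],[0.63,0.53,0.85,0.11,-0.095,-0.43,30],[0.69,0.56,1,0.13,-0.11,-0.51,30]])

```text
time: 12.02
ee_pos: [0.4401, 0.3138, 0.2978]
eef_rot: [0.099, 0.994, 0.024, -0.025]
ft_force: [0.4, -0.2, -1.7]
width: 0.0566
```

Run:
```python
from chute import *
s=st(); R1=Rt([0,1,0],[0,0,-1]); go([.443,.372,.15],R1)
p=eyes.camera('top')
for l in ['tray','case']:
    d=eyes.landmark_of(p,l)
    if d: print(l,d[0]['p'],np.round(least_squares(lambda v:proj(p,[v[0],v[1],0 if l=='tray' else s['ee_pos'][2]-.007])[0]-d[0]['xy'],[.4,.3]).x,3))
```

```text
t 12.03 [0.4401 0.3138 0.2978] [ 0.0989  0.9945  0.0244 -0.0246] F [ 0.4 -0.2 -1.7] w 0.0566 q [-0.64  0.12 -0.02  1.56 -0.07  1.46  0.72]
row [0.0031, 0.2558, 0.7521, 0.0311, -0.0314, -0.1262] dist mm 159 deg 12
case 0.53 [0.397 0.329]
```

play_rows(motion=[[0,0.15,0.1,0.015,-0.015,-0.06,30],[0,0.255,0.3,0.031,-0.031,-0.126,30],[0,0.255,0.5,0.031,-0.031,-0.126,30],[0,0.255,0.75,0.031,-0.031,-0.126,30],[0,0.255,0.9,0.031,-0.031,-0.126,30]])

```text
time: 12.8
ee_pos: [0.4447, 0.3692, 0.1218]
eef_rot: [0.006, 1.0, 0.001, -0.0]
ft_force: [-0.4, -0.5, -1.6]
width: 0.057
```

Run:
```python
from chute import *
s=st(); R1=Rt([0,1,0],[0,0,-1]); go([.443,.372,.013],R1)
p=eyes.camera('top'); w=eyes.camera('wrist')
a=cv2.resize(p['image'][170:310,110:290,::-1],None,fx=2.5,fy=2.5); b=cv2.resize(w['image'][:,:,::-1],(350,263))
cv2.imwrite('pics/s5.png',np.hstack([a,cv2.copyMakeBorder(b,0,87,0,0,0)]))
```

```text
t 12.80 [0.4447 0.3692 0.1218] [ 5.8e-03  1.0e+00  6.0e-04 -1.0e-04] F [-0.4 -0.5 -1.6] w 0.0570 q [-0.71  0.31 -0.07  1.71  0.02  1.12  0.77]
row [0.0084, 0.0133, 0.5442, 0.0007, -0.0001, -0.0074] dist mm 109 deg 1
```

View pics/s5.png

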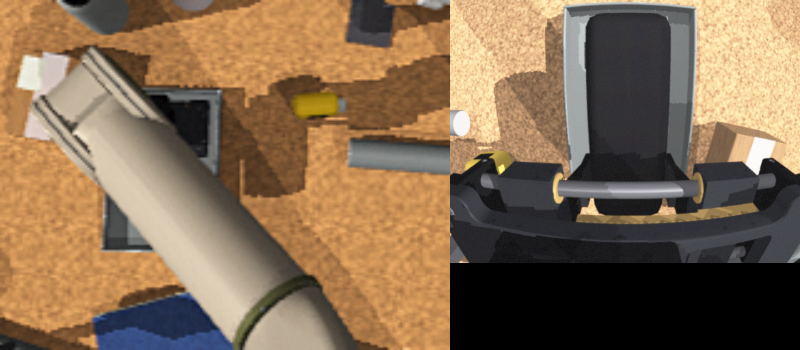

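play_rows(motion=[[0.008,0.013,0.15,0,0,0,30],[0.008,0.013,0.3,0,0,-0.007,30],[0.008,0.013,0.45,0,0,-0.007,30],[0.008,0.013,0.52,0,0,-0.007,30],[0.008,0.013,0.54,0,0,-0.007,30]])

```text
time: 13.52
ee_pos: [0.444, 0.3736, 0.0165]
eef_rot: [-0.001, 1.0, 0.001, 0.001]
ft_force: [0.8, -0.1, -0.8]
width: 0.0565
```

play_rows(motion=[[0,0,0.01,0,0,0,30],[0,0,0.015,0,0,0,30]])

```text
time: 13.78
ee_pos: [0.4439, 0.374, 0.0138]
eef_rot: [-0.001, 1.0, 0.002, 0.001]
ft_force: [0.6, -0.5, -1.5]
width: 0.0567
```

play_rows(motion=[[0,0,0.006,0,0,0,30],[0,0,0.014,0,0,0,30],[0,0,0.014,0,0,0,30]])

```text
time: 14.15
ee_pos: [0.4438, 0.3739, 0.0119]
eef_rot: [-0.001, 1.0, 0.002, 0.001]
ft_force: [-3.8, -3.1, 15.8]
width: 0.0572
```

play_rows(motion=[[0,0,0,0,0,0,85],[0,0,0,0,0,0,95],[0,0,0,0,0,0,95],[0,0,-0.1,0,0,0,95],[0,0,-0.3,0,0,0,95]])

```text
time: 14.78
ee_pos: [0.4423, 0.3726, 0.069]
eef_rot: [-0.001, 1.0, 0.0, -0.001]
ft_force: [0.3, 1.3, -0.3]
width: 0.0822
```

play_rows(motion=[[0,0,-0.3,0,0,0,95],[0,0,-0.6,0,0,0,50],[0,0,-0.8,0,0,0,0],[0,0,-1,0,0,0,0],[0,0,-1,0,0,0,0]])

```text
time: 15.4
ee_pos: [0.4441, 0.374, 0.2734]
eef_rot: [-0.001, 1.0, 0.003, 0.003]
ft_force: [-0.1, 1.0, 0.1]
width: 0.0505
```

Run:
```python
from chute import *
s=st()
w=eyes.camera('wrist'); cv2.imwrite('pics/w6.png',cv2.resize(w['image'][:,:,::-1],(400,300)))
R0=Ro.from_quat(s['eef_rot']); R1=Ro.from_matrix(Rt(RC[:,0]))
print('full turn',(R0.inv()*R1).as_rotvec()/np.pi*2)
S=Slerp([0,1],Ro.concatenate([R0,R1])); P0=np.array(s['ee_pos']);G=W(V,local(-.16,.117,.2)); print(G)
for f in [.1,.2,.3,.4,.5]: go(P0+(G-P0)*f+[0,0,.25*min(f,.4)],S(f).as_matrix())
```

```text
t 15.40 [0.4441 0.374  0.2734] [-9.0e-04  1.0e+00  3.2e-03  2.6e-03] F [-0.1  1.   0.1] w 0.0505 q [-0.72  0.21 -0.07  1.51  0.01  1.42  0.78]
full turn [-0.26142693  0.22861142  1.0729394 ]
[ 0.4213998  -0.16077995  0.42151769]
row [0.0083, -0.2636, -0.2116, -0.0277, 0.0215, 0.1072] dist mm 68 deg 10
row [0.0196, -0.5301, -0.4118, -0.054, 0.0444, 0.2145] dist mm 134 deg 20
row [0.0309, -0.7966, -0.6119, -0.0802, 0.0675, 0.3217] dist mm 201 deg 30
row [0.0422, -1.0631, -0.8121, -0.1065, 0.0905, 0.4289] dist mm 268 deg 41
row [0.0539, -1.3301, -0.8873, -0.1327, 0.1135, 0.5362] dist mm 320 deg 51
```

View pics/w6.png

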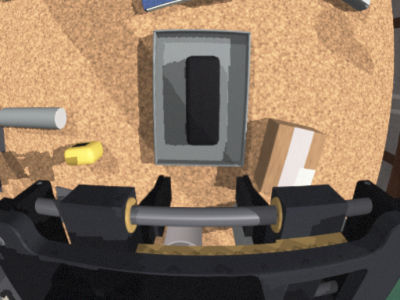

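play_rows(motion=[[0.01,-0.24,-0.21,-0.027,0.021,0.105,0],[0.02,-0.48,-0.4,-0.054,0.044,0.21,0],[0.03,-0.75,-0.6,-0.08,0.067,0.32,0],[0.04,-0.97,-0.75,-0.105,0.09,0.425,0],[0.04,-1,-0.76,-0.13,0.113,0.53,0]])

```text
time: 16.08
ee_pos: [0.4364, 0.1691, 0.4232]
eef_rot: [0.407, 0.904, 0.102, -0.085]
ft_force: [0.4, 1.9, -0.7]
width: 0.0017
```

Run:
```python
from chute import *
s=st()
R0=Ro.from_quat(s['eef_rot']); R1=Ro.from_matrix(Rt(RC[:,0]))
S=Slerp([0,1],Ro.concatenate([R0,R1])); P0=np.array(s['ee_pos']);G=W(V,local(-.165,.120,.2)); print(G)
for f in [.2,.4,.6,.8,1]: go(P0+(G-P0)*f,S(f).as_matrix())
```

```text
t 16.07 [0.4364 0.1691 0.4232] [ 0.4069  0.9038  0.1018 -0.0853] F [ 0.4  1.9 -0.7] w 0.0017 q [-0.44 -0.06  0.16  1.51 -0.26  1.68  0.42]
[ 0.41684739 -0.15741959  0.42292611]
row [-0.2218, -0.2264, -0.0811, -0.0262, 0.0233, 0.1072] dist mm 65 deg 10
row [-0.4435, -0.4527, -0.1622, -0.0524, 0.0465, 0.2143] dist mm 131 deg 20
row [-0.6653, -0.6791, -0.2433, -0.0786, 0.0698, 0.3215] dist mm 196 deg 30
row [-0.8871, -0.9055, -0.3244, -0.1048, 0.0931, 0.4286] dist mm 262 deg 41
row [-1.1089, -1.1319, -0.4055, -0.131, 0.1163, 0.5358] dist mm 327 deg 51
```

play_rows(motion=[[-0.2,-0.2,-0.07,-0.026,0.023,0.107,0],[-0.41,-0.41,-0.15,-0.052,0.046,0.214,0],[-0.62,-0.62,-0.23,-0.079,0.07,0.32,0],[-0.83,-0.83,-0.31,-0.105,0.093,0.429,0],[-1,-1,-0.38,-0.131,0.116,0.535,0]])

```text
time: 16.7
ee_pos: [0.4236, -0.1224, 0.424]
eef_rot: [0.734, 0.635, 0.181, -0.159]
ft_force: [0.9, -0.3, 1.0]
width: 0.0005
```

Run:
```python
from chute import *
s=st();tl()
R1=Rt(RC[:,0])
for a in [(-.165,.120,.2),(-.165,.12,.098)]: go(W(V,local(*a)),R1)
p=eyes.camera('top');w=eyes.camera('wrist')
for n,p in [('top',p),('wrist',w)]:
  for l in ['pawl_knob','pawl_pivot','gate_axis','crank_handle']:
    d=eyes.landmark_of(p,l); N={'pawl_knob':.107,'pawl_pivot':.107}.get(l,.13)
    if d:
        if n=='top': print(l,d[0]['p'],np.round(inv(p,d[0]['xy'],N),3))
        else:
            v=(np.array(d[0]['xy'])-w['mtx'][:2,2]); th=np.hypot(*v)/w['mtx'][0][0]; ray=np.r_[np.sin(th)*v/np.hypot(*v),np.cos(th)]
            ray=RC.T@(w['R'].T@ray); o=RC.T@(-w['R'].T@w['t']-W(V,np.array([0,0,.19]))); print('wrist',l,d[0]['p'],np.round(o+ray*(N-o[2])/ray[2],4))
b=cv2.resize(w['image'][:,:,::-1],(500,375)); cv2.imwrite('pics/w7.png',b)
```

```text
t 16.70 [ 0.4236 -0.1224  0.424 ] [ 0.734   0.6348  0.1813 -0.1592] F [ 0.9 -0.3  1. ] w 0.0005 q [-0.07 -0.03  0.59  1.54 -0.45  1.8   0.31]
t 16.70 XYN mm [-163.5  152.   184.2] F [ 0.9 -0.3  1. ] w 0.0005 q [-0.07 -0.03  0.59  1.54 -0.45  1.8   0.31]
row [-0.1599, -0.0083, -0.0787, -0.0034, 0.0009, 0.0017] dist mm 36 deg 0
row [-0.1592, -0.0056, 0.4313, -0.0034, 0.0009, 0.0017] dist mm 92 deg 0
pawl_knob 0.49 [-0.087  0.107]
pawl_pivot 0.77 [-0.075  0.053]
gate_axis 0.68 [-0.005  0.003]
crank_handle 0.52 [-0.008 -0.089]
wrist pawl_knob 0.63 [-0.1055  0.1201  0.107 ]
wrist gate_axis 0.61 [0.002 0.004 0.13 ]
wrist crank_handle 0.64 [-0.0008 -0.0837  0.13  ]
```

View pics/w7.png

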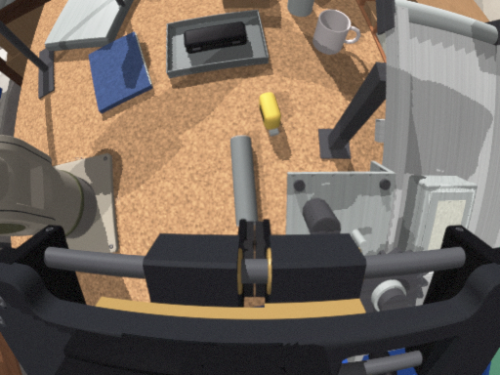

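play_rows(motion=[[-0.15,-0.01,0.1,-0.003,0,0,0],[-0.15,-0.01,0.25,-0.003,0,0,0],[-0.15,-0.01,0.4,-0.003,0,0,0],[-0.15,-0.01,0.44,-0.003,0,0,0],[-0.15,-0.01,0.445,-0.003,0,0,0]])

```text
time: 17.82
ee_pos: [0.4244, -0.1047, 0.3328]
eef_rot: [0.732, 0.638, 0.183, -0.157]
ft_force: [-0.4, 0.8, -0.3]
width: 0.0005
```

play_rows(motion=[[0,0.1,0,0,0,0,0],[0,0.18,0,0,0,0,0],[0,0.24,0,0,0,0,0],[0,0.31,0,0,0,0,0],[0,0.38,0,0,0,0,0]])

```text
time: 18.45
ee_pos: [0.5005, -0.1157, 0.3329]
eef_rot: [0.732, 0.637, 0.183, -0.156]
ft_force: [0.4, 0.5, 0.5]
width: 0.0007
```

play_rows(motion=[[0,0.02,0,0,0,0,0],[0,0.02,0,0,0,0,0],[0,-0.05,0,0,0,0,0],[0,-0.05,-0.2,0,0,0,0],[0,-0.05,-0.4,0,0,0,0]])

```text
time: 19.08
ee_pos: [0.4826, -0.1513, 0.4048]
eef_rot: [0.732, 0.637, 0.183, -0.157]
ft_force: [0.6, -0.9, 0.2]
width: 0.0008
```

```bash
cat >> chute.py <<'E'
def wpt(w,xy,N):
    v=(np.array(xy)-w['mtx'][:2,2]); th=np.hypot(*v)/w['mtx'][0][0]; ray=np.r_[np.sin(th)*v/np.hypot(*v),np.cos(th)]
    ray=RC.T@(w['R'].T@ray); o=RC.T@(-w['R'].T@w['t']-W(V,np.array([0,0,.19]))); return np.round(o+ray*(N-o[2])/ray[2],4)
NN={'pawl_knob':.107,'pawl_pivot':.107,'crank_handle':.13,'gate_axis':.13}
def look(name=None,ls=('pawl_knob','crank_handle','gate_axis')):
    w=eyes.camera('wrist'); p=eyes.camera('top')
    for l in ls:
        d=eyes.landmark_of(w,l); e=eyes.landmark_of(p,l)
        print(l,'wrist',[(wpt(w,x['xy'],NN[l])[:2].tolist(),round(x['p'],2)) for x in d[:1]],'top',[(np.round(inv(p,x['xy'],NN[l]),3).tolist(),round(x['p'],2)) for x in e[:1]])
    if name: cv2.imwrite('pics/%s.png'%name,np.hstack([cv2.resize(w['image'][:,:,::-1],(400,300)),cv2.resize(p['image'][100:250,240:440,::-1],(400,300))]))
E
python3 - <<'E'
from chute import *
tl(); look('w8')
for a in [(0,-.087,.2),(0,-.087,.113)]: go(W(V,local(*a)),Rt(RC[:,0]))
E
```

```text
t 19.07 XYN mm [-100.8  125.4  176.6] F [ 0.6 -0.9  0.2] w 0.0008 q [-0.02  0.15  0.63  1.43 -0.53  1.8   0.4 ]
pawl_knob wrist [([-0.0405, 0.1199], 0.72)] top [([-0.032, 0.091], 0.51)]
crank_handle wrist [] top [([-0.012, -0.086], 0.35)]
gate_axis wrist [([0.008, -0.0025], 0.92)] top [([0.002, -0.004], 0.96)]
row [-1.0679, 0.4873, -0.1286, -0.0019, 0.0012, 0.0068] dist mm 236 deg 1
row [-1.0671, 0.4886, 0.3064, -0.0019, 0.0012, 0.0068] dist mm 243 deg 1
```

View pics/w8.png

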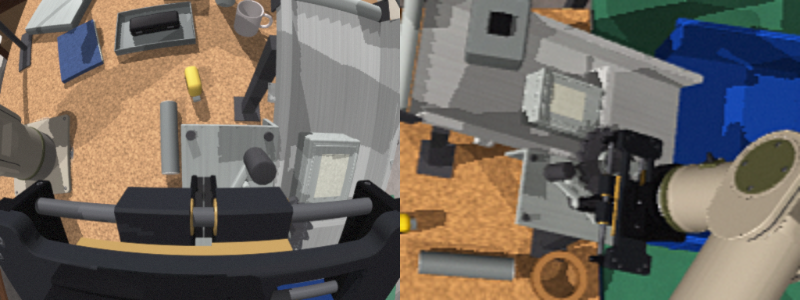

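play_rows(motion=[[-0.1,0.05,-0.13,0,0,0,50],[-0.35,0.17,-0.13,0,0,0,100],[-0.6,0.3,-0.13,0,0,0.007,100],[-0.85,0.42,-0.13,0,0,0.007,100],[-1,0.487,-0.13,0,0,0.007,100]])

```text
time: 20.1
ee_pos: [0.555, -0.353, 0.3301]
eef_rot: [0.736, 0.633, 0.181, -0.159]
ft_force: [-0.2, 1.0, -0.4]
width: 0.0423
```

Run:
```python
from chute import *
tl(); look()
for a in [(0,-.087,.2),(0,-.087,.111)]: go(W(V,local(*a)),Rt(RC[:,0]))
```

```text
t 20.10 XYN mm [  0.6 -76.3 199.3] F [-0.2  1.  -0.4] w 0.0423 q [ 0.36  0.66  0.68  0.99 -0.76  1.94  0.68]
pawl_knob wrist [] top []
crank_handle wrist [([-0.0013, -0.0862], 0.73)] top [([-0.008, -0.084], 0.59)]
gate_axis wrist [] top [([0.011, -0.001], 0.71)]
row [-0.0745, -0.0016, 0.0107, -0.0004, 0.0018, 0.001] dist mm 15 deg 0
row [-0.0733, -0.0014, 0.4557, -0.0004, 0.0018, 0.001] dist mm 92 deg 0
```

play_rows(motion=[[-0.07,-0.005,0,0,0,0,100],[-0.07,-0.005,0.02,0,0,0,100],[-0.07,-0.005,0.18,0,0,0,100],[-0.07,-0.005,0.36,0,0,0,100],[-0.07,-0.005,0.44,0,0,0,100]])

```text
time: 21.12
ee_pos: [0.5579, -0.3215, 0.2473]
eef_rot: [0.735, 0.633, 0.182, -0.159]
ft_force: [0.2, -0.0, 0.7]
width: 0.0871
```

play_rows(motion=[[0,0,0.01,0,0,0,60],[0,0,0.01,0,0,0,20],[0,0,0.01,0,0,0,10],[0,0,0.01,0,0,0,10],[0,0,0.01,0,0,0,10]], squeeze=40)

```text
time: 21.75
ee_pos: [0.558, -0.3224, 0.2474]
eef_rot: [0.736, 0.633, 0.182, -0.157]
ft_force: [0.6, -0.5, 0.2]
width: 0.0452
```

Run:
```python
from chute import *
q=tl()
x0,y0=q[0],q[1]; rr=np.hypot(x0,y0); print(rr,np.arctan2(-x0,-y0))
th0=np.arctan2(-x0,-y0)
for th in np.arange(.15,1.56,.15):
    print('%.2f'%th,end=' '); go(W(V,local(-.09*np.sin(th),-.09*np.cos(th)+0.002,q[2])),Ro.from_quat(r.read_state()['eef_rot']).as_matrix())
```

```text
t 21.75 XYN mm [ -0.9 -88.  111.8] F [ 0.6 -0.5  0.2] w 0.0452 q [ 0.27  0.63  0.67  1.21 -0.73  1.76  0.74]
0.0880469187058681 0.01041202172335786
0.15 row [0.0052, -0.0627, 0.0001, 0.0, 0.0, 0.0] dist mm 13 deg 0
0.30 row [0.0202, -0.1284, 0.0001, 0.0, 0.0, 0.0] dist mm 26 deg 0
0.45 row [0.0449, -0.1912, 0.0001, 0.0, 0.0, 0.0] dist mm 39 deg 0
0.60 row [0.0786, -0.2496, 0.0001, 0.0, 0.0, 0.0] dist mm 52 deg 0
0.75 row [0.1208, -0.3022, 0.0, 0.0, 0.0, 0.0] dist mm 65 deg 0
0.90 row [0.1703, -0.348, -0.0001, 0.0, 0.0, 0.0] dist mm 77 deg 0
1.05 row [0.2261, -0.3859, -0.0002, 0.0, 0.0, 0.0] dist mm 89 deg 0
1.20 row [0.2869, -0.415, -0.0003, 0.0, 0.0, 0.0] dist mm 101 deg 0
1.35 row [0.3514, -0.4347, -0.0005, 0.0, 0.0, 0.0] dist mm 112 deg 0
1.50 row [0.4181, -0.4446, -0.0007, 0.0, 0.0, 0.0] dist mm 122 deg 0
```

play_rows(motion=[[0,0,0,0,0,0,10],[0,0,0,0,0,0,10],[0,0,0,0,0,0,10],[0,0,0,0,0,0,10]])

```text
time: 22.25
ee_pos: [0.5585, -0.3222, 0.2472]
eef_rot: [0.735, 0.634, 0.182, -0.157]
ft_force: [4.9, -1.2, -0.5]
width: 0.0273
```

play_rows(motion=[[0.005,-0.063,0,0,0,0,10],[0.02,-0.128,0,0,0,0,10],[0.045,-0.19,0,0,0,0,10],[0.078,-0.25,0,0,0,0,10],[0.12,-0.302,0,0,0,0,10]])

```text
time: 22.88
ee_pos: [0.5022, -0.2921, 0.2586]
eef_rot: [0.735, 0.634, 0.182, -0.157]
ft_force: [10.2, -2.1, -1.7]
width: 0.0275
```

Run:
```python
from chute import *
q=tl(); print(np.hypot(q[0],q[1]),np.arctan2(-q[0],-q[1]))
```

```text
t 22.88 XYN mm [-60.7 -63.6 111.5] F [10.2 -2.1 -1.7] w 0.0275 q [ 0.2   0.47  0.7   1.4  -0.66  1.71  0.76]
0.08790187016041845 0.7619067698728246
```

play_rows(motion=[[0.05,-0.046,0,0,0,0,10],[0.106,-0.084,0,0,0,0,10],[0.167,-0.113,0,0,0,0,10],[0.231,-0.133,0,0,0,0,10],[0.305,-0.143,0,0,0,0,10]])

```text
time: 23.5
ee_pos: [0.4819, -0.2358, 0.2867]
eef_rot: [0.736, 0.633, 0.181, -0.156]
ft_force: [12.4, -8.8, -7.8]
width: 0.0273
```

play_rows(motion=[[0.01,0,0,0,0,0,10],[0.025,0,0,0,0,0,10],[0.025,0,0,0,0,0,10],[0.025,0,0,0,0,0,10]])

```text
time: 24.0
ee_pos: [0.4819, -0.2355, 0.2868]
eef_rot: [0.739, 0.632, 0.179, -0.153]
ft_force: [13.1, -20.6, -19.2]
width: 0.0271
```

Run:
```python
from chute import *
q=tl(); print(np.hypot(q[0],q[1]),np.arctan2(-q[0],-q[1]))
p=eyes.camera('top')
d=eyes.landmark_of(p,'tin'); print([(np.round(x['xy'],0),round(x['p'],2)) for x in d[:2]])
s=eyes.camera('scene'); d=eyes.landmark_of(s,'tin'); print([(np.round(x['xy'],0),round(x['p'],2)) for x in d[:2]])
cv2.imwrite('pics/g9.png',np.hstack([cv2.resize(s['image'][60:240,120:320,::-1],(400,360)),cv2.resize(p['image'][90:270,260:460,::-1],(400,360))]))
```

```text
t 24.00 XYN mm [-89.1  -3.5 111.6] F [ 13.1 -20.6 -19.2] w 0.0271 q [ 0.08  0.32  0.71  1.52 -0.58  1.68  0.66]
0.08915106152930197 1.5311260778599192
[(array([320., 236.]), 0.66), (array([405., 169.]), 0.56)]
[(array([173., 142.]), 0.68)]
```

View pics/g9.png

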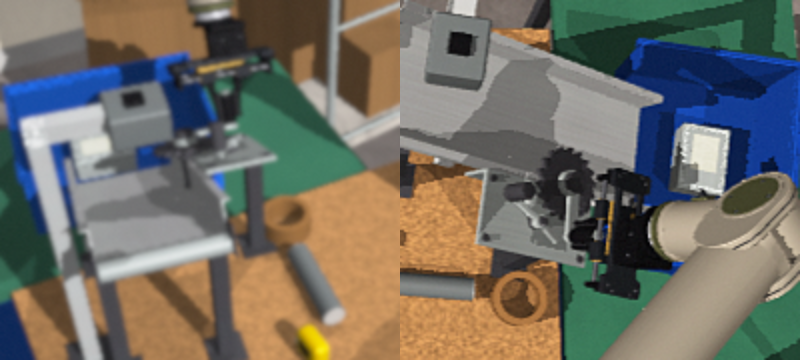

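Run:
```python
from chute import *
q=tl()
for th in [1.35,1.2,1.05,.9,.75,.6,.45,.3,.15,0.0,-.05]:
    print('%.2f'%th,end=' '); go(W(V,local(-.0885*np.sin(th),-.0885*np.cos(th),q[2])))
```

```text
t 24.20 XYN mm [-89.   -3.5 111.6] F [ 12.4 -20.7 -19.5] w 0.0273 q [ 0.08  0.32  0.71  1.52 -0.58  1.68  0.66]
1.35 row [-0.0791, 0.014, 0.001, 0.0, 0.0, 0.0] dist mm 16 deg 0
1.20 row [-0.1424, 0.0337, 0.0018, 0.0, 0.0, 0.0] dist mm 29 deg 0
1.05 row [-0.202, 0.0627, 0.0027, 0.0, 0.0, 0.0] dist mm 42 deg 0
0.90 row [-0.2566, 0.1003, 0.0035, 0.0, 0.0, 0.0] dist mm 55 deg 0
0.75 row [-0.3051, 0.1456, 0.0042, 0.0, 0.0, 0.0] dist mm 68 deg 0
0.60 row [-0.3461, 0.1977, 0.0048, 0.0, 0.0, 0.0] dist mm 80 deg 0
0.45 row [-0.379, 0.2552, 0.0054, 0.0, 0.0, 0.0] dist mm 91 deg 0
0.30 row [-0.4029, 0.3171, 0.0059, 0.0, 0.0, 0.0] dist mm 103 deg 0
0.15 row [-0.4173, 0.3818, 0.0063, 0.0, 0.0, 0.0] dist mm 113 deg 0
0.00 row [-0.4218, 0.448, 0.0065, 0.0, 0.0, 0.0] dist mm 123 deg 0
-0.05 row [-0.4211, 0.4701, 0.0066, 0.0, 0.0, 0.0] dist mm 126 deg 0
```

play_rows(motion=[[-0.095,0.014,0,0,0,0,10],[-0.162,0.034,0.002,0,0,0,10],[-0.22,0.063,0.003,0,0,0,10],[-0.275,0.1,0.003,0,0,0,10],[-0.322,0.146,0.004,0,0,0,10]])

```text
time: 24.82
ee_pos: [0.5011, -0.2906, 0.2592]
eef_rot: [0.735, 0.633, 0.182, -0.159]
ft_force: [-5.6, 2.7, 9.4]
width: 0.0268
```

Run:
```python
from chute import *
q=tl(); print(np.hypot(q[0],q[1]))
for th in [.6,.45,.3,.15,0.0,-.05]:
    print('%.2f'%th,end=' '); go(W(V,local(-.0885*np.sin(th),-.0885*np.cos(th),q[2])))
```

```text
t 24.82 XYN mm [-61.9 -62.1 111.4] F [-5.6  2.7  9.4] w 0.0268 q [ 0.2   0.48  0.7   1.4  -0.66  1.72  0.76]
0.08768986916128332
0.60 row [-0.0548, 0.0598, -0.0002, 0.0, 0.0, 0.0] dist mm 16 deg 0
0.45 row [-0.088, 0.1172, -0.0004, 0.0, 0.0, 0.0] dist mm 29 deg 0
0.30 row [-0.1122, 0.179, -0.0006, 0.0, 0.0, 0.0] dist mm 42 deg 0
0.15 row [-0.127, 0.2436, -0.0009, 0.0, 0.0, 0.0] dist mm 55 deg 0
0.00 row [-0.1319, 0.3097, -0.0011, 0.0, 0.0, 0.0] dist mm 67 deg 0
-0.05 row [-0.1313, 0.3319, -0.0012, 0.0, 0.0, 0.0] dist mm 71 deg 0
```

play_rows(motion=[[-0.053,0.058,0,0,0,0,10],[-0.087,0.115,0,0,0,0,10],[-0.112,0.177,0,0,0,0,10],[-0.127,0.242,0,0,0,0,10],[-0.132,0.31,0,0,0,0,10]])

```text
time: 25.45
ee_pos: [0.559, -0.3222, 0.2472]
eef_rot: [0.735, 0.633, 0.182, -0.16]
ft_force: [-8.4, 6.0, 12.3]
width: 0.0272
```

play_rows(motion=[[0,0.015,0,0,0,0,10],[0,0.03,0,0,0,0,10],[0,0.03,0,0,0,0,10],[0,0.03,0,0,0,0,10]])

```text
time: 25.95
ee_pos: [0.5605, -0.3224, 0.2471]
eef_rot: [0.735, 0.632, 0.18, -0.164]
ft_force: [-30.4, 12.9, 15.3]
width: 0.0273
```

Run:
```python
from chute import *
q=tl(); print(np.arctan2(-q[0],-q[1]))
```

```text
t 25.95 XYN mm [  1.5 -87.8 111.4] F [-30.4  12.9  15.3] w 0.0273 q [ 0.27  0.64  0.67  1.19 -0.74  1.78  0.73]
-0.01694492354903992
```

play_rows(motion=[[0,-0.022,0,0,0,0,10],[0,-0.022,0,0,0,0,60],[0,-0.022,0,0,0,0,100],[0,-0.022,0,0,0,0,100],[0,-0.022,0,0,0,0,100]])

```text
time: 26.58
ee_pos: [0.5618, -0.3231, 0.2458]
eef_rot: [0.735, 0.633, 0.182, -0.158]
ft_force: [-0.3, 0.4, 0.4]
width: 0.0593
```

play_rows(motion=[[0,0,0,0,0,0,100],[0,0,-0.1,0,0,0,100],[0,0,-0.3,0,0,0,100],[0,0,-0.5,0,0,0,50],[0,0,-0.5,0,0,0,0]])

```text
time: 27.2
ee_pos: [0.5545, -0.3714, 0.3369]
eef_rot: [0.736, 0.633, 0.182, -0.155]
ft_force: [-0.8, -0.2, -0.2]
width: 0.0741
```

Run:
```python
from chute import *
tl(); look()
for a in [(.02,.122,.205),(.02,.122,.095)]: go(W(V,local(*a)),Rt(RC[:,0]))
```

```text
t 27.20 XYN mm [  2.8 -89.3 213.8] F [-0.8 -0.2 -0.2] w 0.0741 q [ 0.4   0.69  0.68  0.93 -0.78  1.97  0.69]
pawl_knob wrist [] top [([-0.038, 0.124], 0.77)]
crank_handle wrist [([0.0035, -0.0868], 0.79)] top [([-0.006, -0.088], 0.42)]
gate_axis wrist [([0.0015, 0.002], 0.85)] top [([-0.006, -0.003], 0.59)]
row [1.0506, 0.0842, 0.0225, -0.0015, 0.0012, -0.0002] dist mm 211 deg 0
row [1.0517, 0.0855, 0.5725, -0.0015, 0.0012, -0.0002] dist mm 240 deg 0
```

play_rows(motion=[[0.2,0.02,0,0,0,0,0],[0.45,0.05,0,0,0,0,0],[0.7,0.08,0.02,0,0,0,0],[0.95,0.085,0.02,0,0,0,0],[1,0.085,0.02,0,0,0,0]])

```text
time: 28.22
ee_pos: [0.5993, -0.1915, 0.4264]
eef_rot: [0.733, 0.636, 0.183, -0.157]
ft_force: [0.0, -1.0, -0.3]
width: 0.0012
```

Run:
```python
from chute import *
tl(); look()
for a in [(.02,.122,.095)]: go(W(V,local(*a)),Rt(RC[:,0]))
```

```text
t 28.23 XYN mm [ 20.5 115.7 206.2] F [ 0.  -1.  -0.3] w 0.0012 q [ 0.09  0.49  0.68  1.02 -0.75  1.94  0.39]
pawl_knob wrist [([-0.0412, 0.1201], 0.82)] top [([-0.031, 0.116], 0.54)]
crank_handle wrist [] top [([-0.207, 0.111], 0.29)]
gate_axis wrist [([0.0008, 0.0011], 0.96)] top [([0.006, -0.002], 0.55)]
row [0.0611, 0.001, 0.5546, -0.0012, 0.0018, -0.0018] dist mm 112 deg 0
```

play_rows(motion=[[0.05,0,0.15,0,0,0,0],[0.05,0,0.35,0,0,0,0],[0.05,0,0.5,0,0,0,0],[0.05,0,0.55,0,0,0,0],[0.05,0,0.555,0,0,0,0]])

```text
time: 29.25
ee_pos: [0.6072, -0.1354, 0.331]
eef_rot: [0.736, 0.633, 0.182, -0.158]
ft_force: [-0.3, -0.2, 0.3]
width: 0.0004
```

play_rows(motion=[[0,-0.08,0,0,0,0,0],[0,-0.16,0,0,0,0,0],[0,-0.24,0,0,0,0,0],[0,-0.32,0,0,0,0,0],[0,-0.39,0,0,0,0,0]])

```text
time: 29.88
ee_pos: [0.5297, -0.1247, 0.3322]
eef_rot: [0.736, 0.633, 0.182, -0.157]
ft_force: [-0.1, -0.7, -0.3]
width: 0.0004
```

play_rows(motion=[[0,0,0,0,0,0,0],[0,0.06,0,0,0,0,0],[0,0.06,-0.1,0,0,0,0],[0,0.06,-0.3,0,0,0,0],[0,0.06,-0.5,0,0,0,0]])

```text
time: 30.5
ee_pos: [0.5362, -0.1716, 0.4199]
eef_rot: [0.735, 0.634, 0.181, -0.158]
ft_force: [0.1, -1.0, 0.3]
width: 0.0007
```

Run:
```python
from chute import *
tl(); look('end')
p=eyes.camera('top'); d=eyes.landmark_of(p,'case'); print([(np.round(x['xy'],0),round(x['p'],2)) for x in d[:2]])
```

```text
t 30.50 XYN mm [-44.8 121.8 195.6] F [ 0.1 -1.   0.3] w 0.0007 q [-0.02  0.32  0.71  1.24 -0.65  1.88  0.42]
pawl_knob wrist [([-0.1061, 0.1215], 0.75)] top [([-0.093, 0.108], 0.51)]
crank_handle wrist [] top [([-0.272, 0.562], 0.65)]
gate_axis wrist [] top [([0.001, -0.017], 0.83)]
[(array([175., 237.]), 0.71)]
```

View pics/end.png

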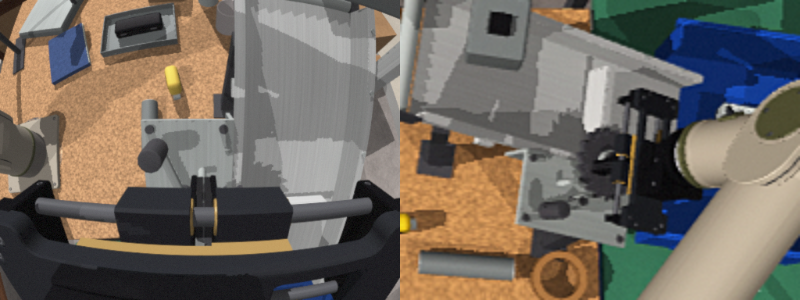

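```bash
python3 -c "
from bench import job
print(job.close_job())"
```

```text
the job is handed in; nothing more can be done
None
```

I finished the whole job in the order asked and handed it in at about 31 s, with the gripper clear of everything.

- **Case:** I lifted it off the chute square to the deck and laid it in the grey tray. The wrist picture showed it flat and centred, along the tray's length.
- **Pawl off:** I pushed the knob over to +X. Measured from the wrist camera it stood at X = -40, Y = 120 mm, where it should be when thrown over.
- **Gate open:** I cranked it to its open stop. The camera then showed the tin in the blue crate and the chute empty.
- **Gate shut:** I cranked it back until it pressed on its stop at about 30 N. Afterwards the handle measured X = 3, Y = -87 mm, and the blade lay across the chute.
- **Pawl back:** I pushed the knob back to X = -106, Y = 121 mm, the same spot as at the start.

The last pictures showed no bystander moved, but I did not measure each one. In them the arm hid most of the tin in the crate. My last check of the handle was just before I pushed the pawl back; by then the arm hid it, so the shut gate rests on that reading and on the blade showing in the last picture. The top camera's knob readings were up to 28 mm off the wrist camera's, because the arm partly hid the knob, so I used the wrist camera's.

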